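# Screen the metal goods through the scanner arch

## Task

Lay all the metal goods (every brass padlock and the chrome flashlight, if there) in the shuttle tray at the left, loading end of the scanner and set the selector to the two-dot mark; only then slide the loaded shuttle under the arch to its stop at the right end, keeping it down on its bed all the way. Then put the goods in the grey clearance tray, slide the empty shuttle back under the arch to its left stop and turn the selector back to the bar mark (off). Leave the other things on the table where they are.

Things in the scene. Friction and masses are not known exactly. Their poses are not given: they have to be found in the camera images.
- scanner: Fixed desktop scanner. Origin: underside centre of its bed, on the table; x across the bed (away from the robot), y along the bed to the left, loading end. Bed 194 x 530 mm, running surface 10 mm above the table; guide walls and end stops up to 24 mm; 182 mm between the walls; stops' inner faces at y = +-257 mm. A grey arch bridges the middle
- arch (a point): centre of the underside of the arch's roof, 85 mm above the table (75 mm above the running surface), over the scanner's origin. The arch spans y = -25 to +25 mm and x = -122 to +122 mm outside; roof top 110 mm above the table. On it a dial plate, radius 36 mm, 6 mm thick, with white marks: a bar (off), then clockwise one, two and three dots
- selector (a joint): selector knob on the arch's roof, turning about the vertical through the scanner's origin; rad, growing clockwise from above. 0 = off, pointer at the bar mark (towards scanner +y); 0.7 = one dot, 1.4 = two dots (scan), 2.1 = three dots. Range -0.05 to 2.8; starts at 2.0 to 2.5. Stiff (0.06 N m), stays where left; within 0.2 rad of a mark counts as set
- selector_grip (a point): point to grip the selector, on its axis, 140 mm above the table: a grey bar 11 mm wide, 38 mm long, from 122 to 148 mm above the table, on a round skirt of radius 22 mm whose top is at 122 mm. A white line marks the pointer end. The point turns with the knob: its y axis runs along the bar to the pointer end
- shuttle: loose grey tray, 0.45 kg, sliding in the scanner's bed with 3 mm play each side. Origin: underside centre; axes as the scanner's. A slab 176 (x) x 230 (y) x 14 mm; on it a 6 mm high rim encloses the load space x = +-85, y = +-68 mm. A grip block at each end. At its stops the origin is at scanner y = +142 (left) or -142 mm (right). Starts up to 25 mm short of the left stop
- grip_left (a point): the shuttle's left grip block: black, 16 (x) x 24 (y) mm, top 55 mm above the shuttle's underside, outside the rim at shuttle x = 0, y = +95 mm. The point is on its axis, 36 mm above the underside. It fits under the arch, a gripper does not: push with one block, then go on with the other block on the arch's far side
- grip_right (a point): the same point on the like grip block at the shuttle's right end, shuttle y = -95 mm (shuttle in the middle: the blocks are at scanner y = +-95 mm, both free of the arch)
- cleared: fixed grey plastic clearance tray at the right, open on top: outside 140 (x) x 220 (y) mm, 32 mm high, walls and floor 4 mm. Origin: centre of its underside
- padlock_a: brass padlock lying flat: block 28 (x) by 36 (y) mm, 16 mm thick (z); a shackle of 6 mm steel bar reaches 20 mm beyond the +x face in mid-thickness, so it runs from x = -14 to +34 mm. Origin: centre of the block, 8 mm above what it lies on. About 129 g. May be absent. One of the metal goods
- padlock_b: brass padlock lying flat: block 28 (x) by 36 (y) mm, 16 mm thick (z); a shackle of 6 mm steel bar reaches 20 mm beyond the +x face in mid-thickness, so it runs from x = -14 to +34 mm. Origin: centre of the block, 8 mm above what it lies on. About 129 g. May be absent. One of the metal goods
- padlock_c: brass padlock lying flat: block 26 (x) by 28 (y) mm, 16 mm thick (z); a shackle of 6 mm steel bar reaches 18 mm beyond the +x face in mid-thickness, so it runs from x = -13 to +31 mm. Origin: centre of the block, 8 mm above what it lies on. About 93 g. May be absent. One of the metal goods; the smallest
- flashlight: small chrome flashlight lying on a flat of its hexagonal ends (it does not roll): 80 mm long along x (lens at +x), round barrel 22 mm in diameter between x = -28 and +22 mm, hexagonal ends 28 mm across flats. Origin: mid-length on the axis, 14 mm above what it lies on. About 90 g. May be absent. One of the metal goods
- fox: bystander: carved wooden fox in orange enamel, 66 mm long, 88 mm tall. Origin: underside centre. Leave it
- jug: bystander: blue and white clay jug, 165 mm tall, 110 mm wide. Origin: underside centre. Leave it
- canister: bystander: grey canister with a knurled aluminium lid, 78 mm in diameter, 107 mm tall. Origin: underside centre. Leave it
- stamp: bystander: wooden hand stamp 34 x 56 mm, 71 mm tall, near the robot's middle. Origin: underside centre. Leave it
- stapler: bystander: black stapler 135 mm long, 40 mm tall, right of the clearance tray. Origin: underside centre. Leave it
- pencup: bystander: dark steel cup, 72 mm in diameter, 90 mm tall. Origin: underside centre. Leave it
Mind the look-alikes: they are no part of the job. What is shaped like the padlock_c but green is not meant. What is shaped like the padlock_a but blue or red is not meant.

How it is judged:
By the outcome, as a careful person would: the job done as asked, in the order asked, and still so for the second after the job is handed in, with the robot touching nothing.
Of padlock_a, padlock_b, padlock_c, flashlight only 2 to 3 are there at a start; the rules pass over those that are not, and their reading is None.
At some moment in a run one of padlock_a, padlock_b, padlock_c, flashlight may be knocked a few centimetres aside while the robot is not near it.
Once in a run the grip may slacken for a moment while it holds something.
It also fails if it takes over 210 s, if anything falls off the work surface, if the arm or the gripper's body presses on something with over 40 N, if the wrist force passes 120 N, or if a joint passes its speed limit or range.

## Robot

A 6-joint arm with a two-finger parallel gripper is mounted at the origin on the work surface. World frame = base frame: x ahead of the robot, y to its left, z up, the work surface at z = 0. Lengths are in m, angles in rad, forces in N, time in s.
With the tool pointing down it reaches from about 0.375 to 0.975 m from the base axis. Payload 3.8 kg.
Tool frame: the origin (TCP) lies on the centre line of the jaws, within the pads' length; the fingertips stand 14 mm ahead of it and the grasp point (between the pads) lies 5 mm behind it; z points along the fingers, y is the line along which they close (so a half turn about z gives the same grasp; the last joint's range is limited). The gripper opens to 85 mm and grips with 20 to 120 N. Pads are 22 mm wide; open, the fingers measure 114 mm over their backs; the gripper's body (76 mm by 85 mm) begins 54 mm behind the grasp point. The pads swing forward as they close: fully open they stand 13 mm farther back than shut.
Start: joints at [1.28, 0.264, 1.604, -0, 1.274, -0.037], TCP at [0.169, 0.653, 0.245] pointing down, gripper open.
Joint ranges: [-2.63, 2.63], [-0.94, 2.18], [0.31, 2.57], [-1.31, 4.45], [0, 2.66], [-2.55, 2.55]. Speed limits (rad/s): [2.57, 2.57, 3.14, 3.14, 3.14, 3.14].

## Interface

Orientations are given as a rotation vector (axis times angle).
In Python, from workcell import bot, eyes, spot_in gives the robot as it stands.
- The arm moves only by the tool carry_out, never from a script. Its argument "series" is text: rows parted by semicolons, each of 4 numbers parted by spaces: the shift along the world's x, y, z in m, then the turn about the world's z in degrees. In form: tx ty tz roll; .... A call has 1 to 20 rows; each row shifts and turns the commanded pose from where the row before left it; what a row does not reach is not made up. A row lasts 1/8 s, in which the tool goes at most 62.5 mm and 10.7 degrees, less where a joint would pass 70% of its speed; a pose out of reach is approached as far as the arm can. A call is refused whole if a number of a shift passes 0.0625 or a number of a turn 10.7, either way. A call with a gripper value outside its range is refused whole. "jaw" is the gripper command: -1 is shut, 1 is fully open, values between are in proportion, set as the call begins (left out, the last holds). The fingers move at their own pace and stop on an object; "grip_force" is the grip in N (left out, the last holds). Time passes only in rows, so rows that do not move let the fingers close. It gives the time, the measured TCP pose, the force, the opening and the grip force at its end, in the units of the state.
- bot.read_state(): the state, without advancing time (a new reading comes with each control period).
- eyes.read_camera(name): name is "side" or "top"; returns (picture, depth): 400x640x3 uint8, blue, green, red; 400x640 float32, m along the optical axis (not along the pixel's ray), 0 where there is no reading.
- eyes.get_calibration(name): a dict with "K" (3x3 intrinsics, pixels), "position" and "rotation" of the camera in the world. Camera axes: x right, y down, z forward; pixel columns grow to the right and rows downward; lengths in m; the calibration is good to about 2 mm. A picture is of the moment at which its call begins. get_calibration takes no time and is no camera call.
- bot.finish_job(): hands the job in; it is judged then, once.
Trained networks look in the newest picture that a camera, given by its name, has taken for a name from the list of things; names that differ only in an ending like _2 or _b are one class to them, and where a whole thing is asked for, a point or a joint stands for the part that bears it (a point fixed in the world has none). Each returns a list of dicts, best first, with "score" (0 to 1); they miss things now and then, are a little off and sometimes report something else, mostly with a low value. They report only what shows in the picture. A call takes as long as a camera call. They do not tell look-alikes from the thing itself.
- spot_in(camera, target): "rect" ([centre column, centre row, width, height] in pixels, round what is visible of it).
The state is a dict: "time": time; "q": joint angles; "joint_vel": joint speeds; "joint_torque": joint torques, N m; "tool_pos": TCP position; "tcp_rot": TCP orientation; "wrist_force": force on the tool from outside, world axes, zero at the start; "torque": the same for the moment, N m; "width": opening from 0.0 (shut) to 1.0 (fully open); "grip_force": force on a finger pad.
Only numpy, scipy, OpenCV 4.12 (cv2) and the standard library are available. Lean on these libraries where they do the work, as an engineer would, in place of code of your own. Each camera call takes 0.05 s, during which the arm holds its last target. There are 200 camera calls.

## Working session

There is one attempt and no reset: what is moved stays moved. The work goes in short steps, Python scripts to look and compute and a tool call to move; the robot and the scene stay as the last step left them, time stands still between calls to the robot, and variables do not carry over. Pictures are saved under pics/ and viewed, at most 14 in all, crops included, and the job is handed in when it is done.

Besides the shell and the picture viewer there is one more tool, called by a JSON object that holds its "method" and its "body". carry_out: Moves the arm, as the interface text tells. Its arguments: {"type":"object","properties":{"series":{"type":"string"},"jaw":{"type":"number"},"grip_force":{"type":"number"}},"required":["series"]}

```bash
mkdir -p pics; ls; cat > h.py <<'E'
import numpy as np, cv2
from workcell import bot, eyes, spot_in
def cal(c):
    k=eyes.get_calibration(c); return np.array(k["K"]),np.array(k["position"]),np.array(k["rotation"])
def cloud(c,d):
    K,p,R=cal(c); 
    if R.shape!=(3,3): R=cv2.Rodrigues(R)[0]
    v,u=np.mgrid[0:d.shape[0],0:d.shape[1]]
    P=np.stack([(u-K[0,2])/K[0,0]*d,(v-K[1,2])/K[1,1]*d,d],-1)
    return P@R.T+p
def proj(c,X):
    K,p,R=cal(c); 
    if R.shape!=(3,3): R=cv2.Rodrigues(R)[0]
    q=(np.atleast_2d(X)-p)@R@K.T; return q[:,:2]/q[:,2:]
E
python3 - <<'E'
from h import *
for c in("top","side"):
    im,d=eyes.read_camera(c); cv2.imwrite(f"pics/{c}0.png",im); np.savez(f"{c}0.npz",im=im,d=d)
    print(c,cal(c))
    if c=="top":
        W=cloud(c,d)
        for n in("scanner","shuttle","grip_left","grip_right","selector","cleared","padlock_a","padlock_c","flashlight"):
            for r in spot_in(c,n)[:6]:
                u,v=[int(x) for x in r["rect"][:2]]
                print(n,round(r["score"],2),np.round(r["rect"]),np.round(W[min(v,399),min(u,639)],3))
print(bot.read_state())
E
```

```text
pics
top (array([[399.71978349,   0.        , 319.55698135],
       [  0.        , 399.71978349, 197.11242036],
       [  0.        ,   0.        ,   1.        ]]), array([ 0.44734459, -0.01800403,  1.31339274]), array([-2.16274975,  2.1945149 , -0.03491669]))
scanner 0.59 [328. 164. 163.  82.] [ 0.617 -0.013  0.121]
shuttle 0.96 [287. 168.  65.  55.] [0.623 0.124 0.024]
shuttle 0.42 [483. 196.  36.  24.] [ 0.517 -0.475  0.108]
grip_left 0.85 [286. 169.  68.  56.] [0.619 0.127 0.027]
grip_right 0.89 [285. 171.  64.  56.] [0.613 0.127 0.025]
selector 0.64 [329. 163. 167.  83.] [ 0.623 -0.014  0.12 ]
selector 0.48 [326. 162.  17.  17.] [ 0.619 -0.008  0.146]
cleared 0.8 [414. 237.  74.  53.] [ 0.39  -0.285  0.004]
cleared 0.37 [213. 139.  29.  25.] [0.724 0.372 0.005]
padlock_a 0.71 [209. 178.  11.  14.] [0.592 0.378 0.018]
padlock_a 0.6 [187. 184.   6.  11.] [0.574 0.453 0.01 ]
padlock_a 0.48 [179. 158.  13.  12.] [0.661 0.483 0.013]
padlock_a 0.31 [325. 161.  15.  17.] [ 0.625 -0.005  0.149]
padlock_c 0.71 [209. 178.  11.  14.] [0.592 0.378 0.018]
padlock_c 0.6 [187. 184.   6.  11.] 
[... 356 characters left out ...]
27015,  2.87631938, -1.13769932]))
{'time': 0.55, 'q': array([ 1.28008479e+00,  2.63880697e-01,  1.60396635e+00, -1.08235884e-06,
        1.27370849e+00, -3.68670445e-02]), 'joint_vel': array([-0.00026583,  0.00020126, -0.00025051, -0.00010489, -0.00113105,
       -0.00102326]), 'joint_torque': array([-8.33358172e-04, -5.14517069e+01, -3.67359173e+01,  1.36866313e-05,
        1.71989013e-03,  1.03983245e-05]), 'tool_pos': array([0.16949398, 0.65338273, 0.24531094]), 'tcp_rot': array([3.97666912e-01, 3.11631529e+00, 5.72498687e-05]), 'wrist_force': array([0.01703636, 0.7575723 , 0.41209174]), 'torque': array([0.04371755, 0.02547167, 0.03409715]), 'grip_force': 0.0, 'width': 0.997118457886199}
```

```bash
python3 - <<'E'
from h import *
a=np.load("top0.npz")["im"]; b=np.load("side0.npz")["im"]
cv2.imwrite("pics/top1.png",cv2.resize(a[90:290,120:390],(800,592),interpolation=cv2.INTER_CUBIC))
cv2.imwrite("pics/side1.png",cv2.resize(b,(800,500)))
E
```

```text
(no output)
```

View pics/top1.png

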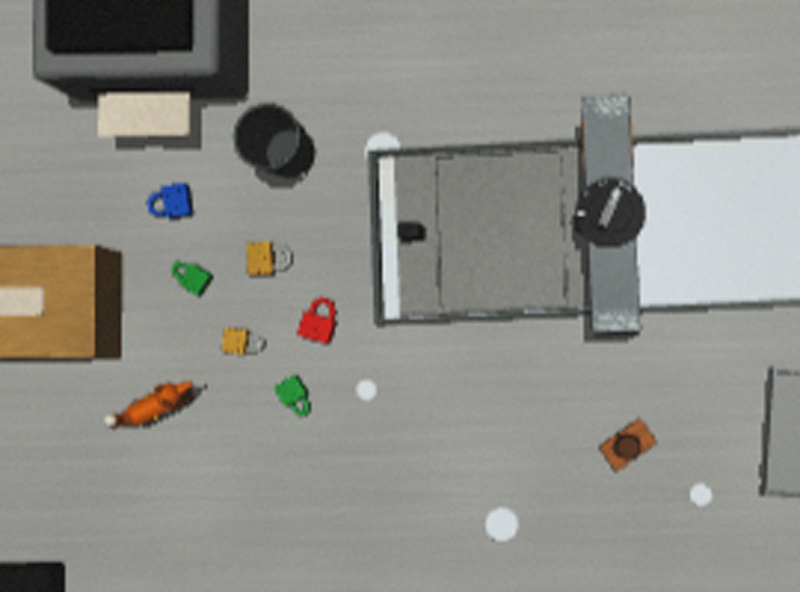

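View pics/side1.png

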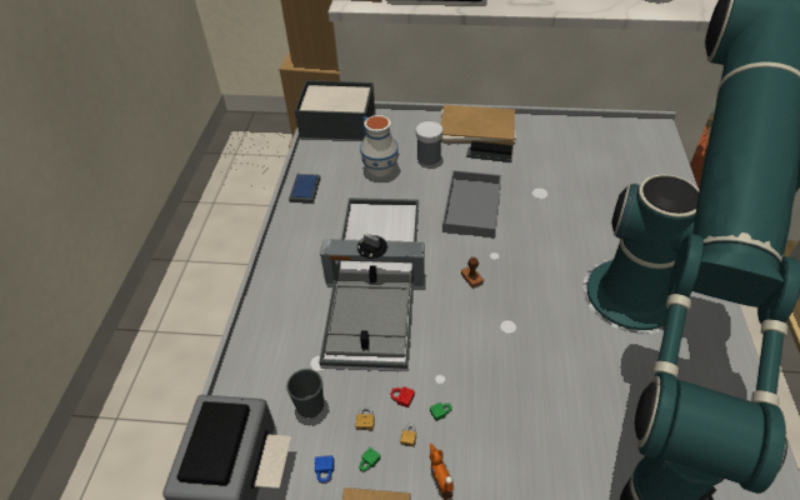

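View pics/top0.png

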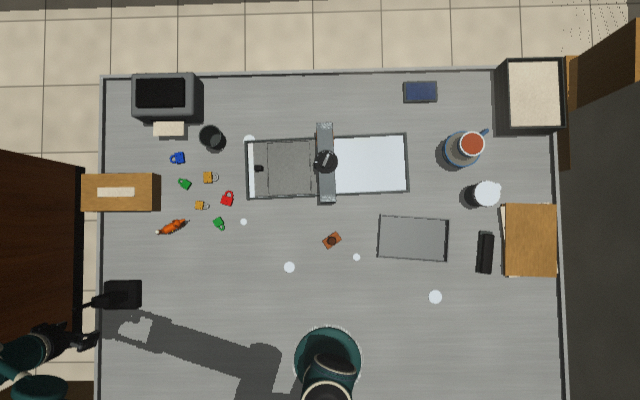

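```bash
cat >> h.py <<'E'
def rect(P):
    (c,s,a)=cv2.minAreaRect((P[:,:2]*1000).astype(np.float32)); return np.round(c,1),np.round(s,1),round(a,1)
def metal(im,W,lo=0.004):
    h=cv2.cvtColor(im,cv2.COLOR_BGR2HSV)
    m=(cv2.inRange(h,(14,110,90),(30,255,255))>0)
    n,l,s,c=cv2.connectedComponentsWithStats(m.astype(np.uint8))
    return [(l==i,c[i],s[i,4]) for i in range(1,n) if s[i,4]>12]
E
python3 - <<'E'
from h import *
A=np.load("top0.npz"); im,d=A["im"],A["d"]; W=cloud("top",d)
z=W[...,2]; X,Y=W[...,0],W[...,1]
t=(abs(X-.3)<.1)&(abs(Y-.1)<.05); print("table z",np.median(z[t]),z[t].std())
reg=(abs(X-.62)<.2)&(abs(Y)<.32)
for n,m in(("roof",reg&(z>.104)&(z<.1125)),("wall",reg&(z>.018)&(z<.030)&(Y<-.06)),("knob",reg&(z>.14)),("plate",reg&(z>.1125)&(z<.12)),("blocks",reg&(z>.045)&(z<.075)&(Y>.04)),
  ("cleared",(abs(X-.39)<.12)&(abs(Y+.285)<.16)&(z>.02)&(z<.04))):
    P=W[m]; print(n,len(P),rect(P),np.round(np.median(P,0),3))
P=W[reg&(z>.14)]; print(np.round(P,3)[:40])
for m,c,a in metal(im,W):
    P=W[m]; print("brass",np.round(c),a,np.round(np.median(P,0),4),rect(P))
B=np.load("side0.npz"); W2=cloud("side",B["d"])
for m,c,a in metal(B["im"],W2):
    P=W2[m]; print("brass side",np.round(c),a,np.round(np.median(P,0),4),rect(P[P[:,2]>.012]) if (P[:,2]>.012).sum()>4 else "")
R=(abs(W2[...,0]-.62)<.2)&(abs(W2[...,1])<.32); z2=W2[...,2]
for n,m in(("roof",R&(z2>.104)&(z2<.1125)),("knob",R&(z2>.142)),("blk",R&(z2>.056)&(z2<.068)&(W2[...,1]>.04))):
    P=W2[m]; print(n,len(P),rect(P),np.round(np.median(P,0),3))
im2=B["im"]
cv2.imwrite("pics/z1.png",np.hstack([cv2.resize(im[165:215,170:240],(420,300),interpolation=2),cv2.resize(im2[180:225,265:325],(380,300),interpolation=2)]))
E
```

```text
table z -0.0006712246840845371 0.0025949942415495345
roof 875 (array([625.2,  -5.4]), array([244.7,  63. ]), 5.0) [ 0.618 -0.006  0.109]
wall 450 (array([ 583.7, -174.6]), array([308.6, 243. ]), 9.6) [ 0.613 -0.225  0.023]
knob 1072 (array([544.8,  -6.9]), array([195.1,  21.2]), 0.3) [ 0.447 -0.018  1.313]
plate 365 (array([624.8,  -6. ]), array([ 69.5, 237.4]), 89.1) [ 0.623 -0.005  0.115]
blocks 45 (array([617.9, 209.6]), array([23. , 16.2]), 87.5) [0.616 0.208 0.063]
cleared 370 (array([ 387.2, -281.9]), array([221.2, 140.2]), 85.1) [ 0.381 -0.296  0.031]
[[ 0.447 -0.018  1.313]
 [ 0.447 -0.018  1.313]
 [ 0.447 -0.018  1.313]
 [ 0.447 -0.018  1.313]
 [ 0.447 -0.018  1.313]
 [ 0.447 -0.018  1.313]
 [ 0.447 -0.018  1.313]
 [ 0.447 -0.018  1.313]
 [ 0.447 -0.018  1.313]
 [ 0.447 -0.018  1.313]
 [ 0.447 -0.018  1.313]
 [ 0.447 -0.018  1.313]
 [ 0.447 -0.018  1.313]
 [ 0.447 -0.018  1.313]
 [ 0.447 -0.018  1.313]
 [ 0.447 -0.018  1.313]
 [ 0.447 -0.018  1.313]
 [ 0.447 -0.018  1.313]
 [ 0.447 -0.018  1.313]
 [ 0.447 -0.018  1.313]
 [ 0.447 -0.018  1.313]
 [ 0.447 -0.018  1.313]
 [ 0.44
[... 1091 characters left out ...]
 [383.  97.] 1346 [ 0.3771 -0.6421  0.0263] (array([417.9, 115.3]), array([1696.7,  226.2]), 87.0)
brass side [636. 255.] 97 [-0.7691 -0.4099 -0.5872] 
brass side [291. 336.] 143 [0.5975 0.3884 0.0163] (array([527.2, 669.6]), array([ 35.1, 615. ]), 14.0)
brass side [326. 349.] 112 [0.5059 0.4167 0.0163] (array([506. , 415.2]), array([26.1, 27.3]), 84.5)
brass side [298. 396.] 376 [0.5581 0.5561 0.0707] (array([550.2, 553.7]), array([117.5,  21.2]), 4.3)
roof 692 (array([626.3,  -8.1]), array([245.4,  73.5]), 5.3) [ 0.596 -0.001  0.11 ]
knob 52 (array([625.8,  -3.9]), array([14.2, 38. ]), 70.8) [ 0.625 -0.003  0.148]
blk 49 (array([619.4, 212.1]), array([16.5, 26.1]), 6.5) [0.618 0.215 0.064]
```

View pics/z1.png

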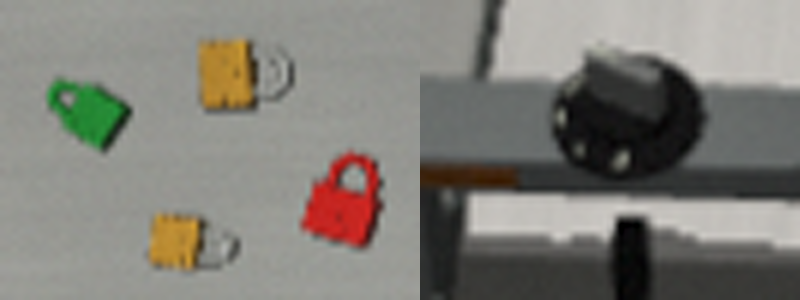

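{"method": "carry_out", "body": {"series": "0.042 -0.03 0 -10.4; 0.042 -0.03 0 -10.4; 0.042 -0.03 0 -10.4; 0.042 -0.03 0 -10.4; 0.042 -0.03 0 -10.4; 0.042 -0.03 0 -10.4; 0.042 -0.03 0 -10.4; 0.042 -0.03 0 -10.4; 0 0 -0.05 0; 0 0 -0.05 0; 0 0 -0.03 0; 0 0 0 0; 0 0 0 0", "jaw": 0.3, "grip_force": 40}}

```text
time: 2.17
tool_pos: [0.5063, 0.4141, 0.1169]
tcp_rot: [2.366, 2.066, 0.003]
wrist_force: [0.3, -0.8, -0.1]
width: 0.647
grip_force: 0.0
```

```bash
cat >> h.py <<'E'
def st():
    s=bot.read_state(); Rm=cv2.Rodrigues(np.array(s["tcp_rot"]))[0]
    print("t",round(s["time"],2),"pos",np.round(s["tool_pos"],4),"yaw",round(np.degrees(np.arctan2(Rm[1,1],Rm[0,1])),1),"w",round(s["width"],3),"gf",round(s["grip_force"],1),"F",np.round(s["wrist_force"],1),"q",np.round(s["q"],2))
E
python3 - <<'E'
from h import *
st()
A=np.load("top0.npz"); W=cloud("top",A["d"]); z=W[...,2];X,Y=W[...,0],W[...,1]
# wall lines
for n,lo,hi in(("far",.69,.76),("near",.5,.555)):
    m=(z>.017)&(z<.032)&(X>lo)&(X<hi)&(((Y>-.26)&(Y<-.05))|((Y>.05)&(Y<.23)))
    P=W[m][:,:2].astype(np.float32); v=cv2.fitLine(P,cv2.DIST_HUBER,0,.01,.01).ravel()
    print(n,len(P),"yaw",np.degrees(np.arctan2(-v[0]*np.sign(v[1]),abs(v[1]))),v[2:], "x at y=-.005",v[2]+(-.005-v[3])*v[0]/v[1])
m=(z>.135)&(z<.155)&(abs(X-.62)<.06)&(abs(Y)<.06); print("knob top",m.sum(),rect(W[m]))
m=(z>.014)&(z<.04)&(abs(X-.62)<.12)&(Y>.23)&(Y<.29); print("left end max y",np.percentile(Y[m],98))
m=(z>.014)&(z<.04)&(abs(X-.62)<.06)&(Y<-.24)&(Y>-.30); print("right end min y",np.percentile(Y[m],2))
E
```

```text
t 2.17 pos [0.5063 0.4141 0.1169] yaw -7.7 w 0.647 gf 0.0 F [ 0.3 -0.8 -0.1] q [0.65 0.33 1.77 0.   1.04 0.78]
far 569 yaw 3.4883323 [0.7082866  0.06405482] x at y=-.005 0.71249604
near 615 yaw -0.37813723 [0.53871006 0.08116456] x at y=-.005 0.53814137
knob top 54 (array([624.9,  -6.3]), array([10.8, 37.9]), 66.1)
left end max y 0.26082492558387405
right end min y -0.2722803704644891
```

{"method": "carry_out", "body": {"series": "-0.001 0 -0.05 0; 0 0 -0.034 0; 0 0 -0.014 0; 0 0 0 0; 0 0 0 0"}}

```text
time: 2.8
tool_pos: [0.5061, 0.4147, 0.0198]
tcp_rot: [2.366, 2.066, 0.006]
wrist_force: [-0.1, 0.7, 1.0]
width: 0.65
grip_force: 0.0
```

{"method": "carry_out", "body": {"series": "0 0 0 0; 0 0 0 0; 0 0 0 0; 0 0 0 0; 0 0 0 0; 0 0 0 0", "jaw": -1}}

```text
time: 3.55
tool_pos: [0.5057, 0.4142, 0.0191]
tcp_rot: [2.366, 2.066, 0.005]
wrist_force: [-0.0, -0.7, 5.6]
width: 0.319
grip_force: 40.5
```

{"method": "carry_out", "body": {"series": "0 0 0.02 0; 0 0 0.06 0; 0 0 0.06 0; 0 0 0 0"}}

```text
time: 4.05
tool_pos: [0.5083, 0.4163, 0.1661]
tcp_rot: [2.366, 2.066, 0.022]
wrist_force: [0.1, 0.6, -0.7]
width: 0.31
grip_force: 39.8
```

{"method": "carry_out", "body": {"series": "0.0125 -0.0465 0 2; 0.0125 -0.0465 0 2; 0.0125 -0.0465 0 2; 0.0125 -0.0465 0 2; 0.0125 -0.0465 0 2; 0.0125 -0.0465 0 0; 0 0 -0.05 0; 0 0 0 0; 0 0 0 0; 0 0 0 0"}}

```text
time: 5.3
tool_pos: [0.5806, 0.1353, 0.1092]
tcp_rot: [2.175, 2.265, 0.004]
wrist_force: [0.2, 0.5, -0.6]
width: 0.313
grip_force: 39.8
```

```bash
python3 - <<'E'
from h import *
st()
E
```

```text
t 5.3 pos [0.5806 0.1353 0.1092] yaw 2.3 w 0.313 gf 39.8 F [ 0.2  0.5 -0.6] q [0.19 0.23 1.91 0.   1.   0.15]
```

Still held; lower to z ≈ 0.044 and release with a small opening.

{"method": "carry_out", "body": {"series": "0 0 -0.04 0; 0 0 -0.018 0; 0 0 -0.006 0; 0 0 0 0; 0 0 0 0; 0 0 0 0"}}

```text
time: 6.05
tool_pos: [0.5801, 0.1345, 0.044]
tcp_rot: [2.177, 2.264, 0.002]
wrist_force: [0.1, 0.5, -0.5]
width: 0.316
grip_force: 39.8
```

{"method": "carry_out", "body": {"series": "0 0 0 0; 0 0 0 0; 0 0 0 0; 0 0 0 0", "jaw": 0.1}}

```text
time: 6.55
tool_pos: [0.5795, 0.1343, 0.0433]
tcp_rot: [-2.177, -2.265, 0.0]
wrist_force: [-0.8, 0.4, 0.6]
width: 0.551
grip_force: 0.0
```

{"method": "carry_out", "body": {"series": "0 0 0.03 0; 0 0 0.05 0; 0 0 0.03 0; 0.001 0.05 0 -0.5; 0.001 0.05 0 -0.5; 0.001 0.05 0 -0.5; 0.003 0.05 0 -0.5; 0.003 0.05 0 0; 0.006 0 -0.03 0; 0 0 0 0; 0 0 0 0", "jaw": 0.3}}

```text
time: 7.92
tool_pos: [0.5943, 0.3838, 0.1233]
tcp_rot: [-2.217, -2.226, 0.001]
wrist_force: [0.4, -0.8, 0.6]
width: 0.65
grip_force: 0.0
```

```bash
python3 - <<'E'
from h import *
st()
for c in("top","side"):
  im,d=eyes.read_camera(c); W=cloud(c,d)
  cv2.imwrite(f"pics/{c}2.png",im)
  for m,cc,a in metal(im,W):
    P=W[m]
    if a<200 and abs(np.median(P[:,1])-.2)<.4 and P[:,2].max()<.2: print(c,np.round(cc),a,np.round(np.median(P,0),4),rect(P))
E
```

```text
t 7.92 pos [0.5943 0.3838 0.1233] yaw 0.2 w 0.65 gf 0.0 F [ 0.4 -0.8  0.6] q [ 0.54  0.41  1.64 -0.    1.09  0.53]
top [207. 177.] 71 [0.5964 0.3849 0.0147] (array([596.8, 389.5]), array([29.7, 33.9]), 87.3)
top [283. 180.] 67 [0.5792 0.1336 0.0392] (array([580.3, 133.6]), array([23.1, 28.2]), 89.2)
side [289. 338.] 33 [0.6049 0.3965 0.0159] (array([602.6, 394.6]), array([20.6, 35.1]), 61.5)
side [294. 334.] 19 [0.5908 0.3807 0.0171] (array([591.1, 381.2]), array([11.2, 15.7]), 31.5)
```

{"method": "carry_out", "body": {"series": "0.002 0.002 -0.05 0; 0 0 -0.037 0; 0 0 -0.015 0; 0 0 0 0; 0 0 0 0"}}

```text
time: 8.65
tool_pos: [0.5981, 0.3872, 0.0237]
tcp_rot: [2.216, 2.226, 0.006]
wrist_force: [-0.2, 0.5, 0.2]
width: 0.651
grip_force: 0.0
```

{"method": "carry_out", "body": {"series": "0 0 0 0; 0 0 0 0; 0 0 0 0; 0 0 0 0; 0 0 0 0; 0 0 0 0", "jaw": -1}}

```text
time: 9.4
tool_pos: [0.5982, 0.3874, 0.024]
tcp_rot: [2.216, 2.226, 0.006]
wrist_force: [-0.4, 0.7, 6.2]
width: 0.403
grip_force: 40.0
```

{"method": "carry_out", "body": {"series": "0 0 0.02 0; 0 0 0.06 0; 0 0 0.06 0; 0 0 0 0; 0.011 -0.05 0 0.5; 0.011 -0.05 0 0.5; 0.011 -0.05 0 0.5; 0.011 -0.05 0 0.5; 0.0115 -0.05 0 0.5; 0.011 0 -0.05 0; 0 0 0 0; 0 0 0 0; 0 0 0 0"}}

```text
time: 11.02
tool_pos: [0.6638, 0.1373, 0.1133]
tcp_rot: [2.165, 2.274, 0.004]
wrist_force: [0.5, 0.2, -0.3]
width: 0.405
grip_force: 40.2
```

{"method": "carry_out", "body": {"series": "0 0 -0.04 0; 0 0 -0.02 0; 0 0 -0.005 0; 0 0 0 0; 0 0 0 0; 0 0 0 0"}}

```text
time: 11.78
tool_pos: [0.6631, 0.137, 0.0478]
tcp_rot: [-2.167, -2.274, -0.001]
wrist_force: [-4.4, 0.9, 6.8]
width: 0.403
grip_force: 41.8
```

{"method": "carry_out", "body": {"series": "0 0 0 0; 0 0 0 0; 0 0 0 0; 0 0 0 0", "jaw": 0.25}}

```text
time: 12.28
tool_pos: [0.663, 0.1363, 0.0461]
tcp_rot: [2.167, 2.274, -0.0]
wrist_force: [0.6, -0.7, 0.2]
width: 0.626
grip_force: 0.0
```

{"method": "carry_out", "body": {"series": "0 0 0.04 0; 0 0 0.06 0; 0 0 0.05 0; 0 0 0.04 0; 0 0 0 10; 0 0 0 10; 0 0 0 10; 0 0 0 10; 0 0 0 10; 0 0 0 10; 0 0 0 2; 0 0 0 0; 0 0 0 0", "jaw": -0.2}}

```text
time: 13.9
tool_pos: [0.663, 0.1364, 0.2362]
tcp_rot: [-0.689, -3.065, 0.0]
wrist_force: [0.1, -0.1, 0.3]
width: 0.399
grip_force: 0.0
```

```bash
python3 - <<'E'
from h import *
st()
for c in("side","top"):
  im,d=eyes.read_camera(c); W=cloud(c,d)
  cv2.imwrite(f"pics/{c}3.png",im)
  for m,cc,a in metal(im,W):
    P=W[m]
    if a<200 and abs(np.median(P[:,1])-.2)<.4 and P[:,2].max()<.2: print(c,np.round(cc),a,np.round(np.median(P,0),4),rect(P))
E
```

```text
t 13.9 pos [0.663  0.1364 0.2362] yaw 64.7 w 0.399 gf 0.0 F [ 0.1 -0.1  0.3] q [ 0.17  0.27  1.61  0.    1.26 -0.96]
side [279. 248.] 34 [0.6673 0.1286 0.0404] (array([664.5, 126.2]), array([32.6, 15.4]), 19.4)
side [309. 251.] 46 [0.5809 0.138  0.0406] (array([579.8, 135.5]), array([23.2, 26.5]), 6.0)
```

View pics/side3.png

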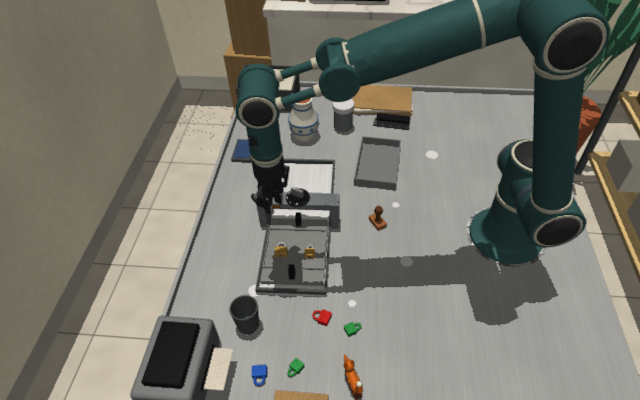

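{"method": "carry_out", "body": {"series": "-0.0125 -0.047 0 0; -0.0125 -0.047 0 0; -0.0125 -0.047 0 0; 0 0 -0.05 0; 0 0 -0.03 0; 0 0 -0.016 0; 0 0 0 0; 0 0 0 0; 0 0 0 0"}}

```text
time: 15.12
tool_pos: [0.6268, -0.0045, 0.1422]
tcp_rot: [0.685, 3.063, 0.001]
wrist_force: [-0.5, 0.8, 0.2]
width: 0.401
grip_force: 0.0
```

{"method": "carry_out", "body": {"series": "0 0 0 0; 0 0 0 0; 0 0 0 0; 0 0 0 0; 0 0 0 0", "jaw": -1, "grip_force": 40}}

```text
time: 15.75
tool_pos: [0.6257, -0.0054, 0.1415]
tcp_rot: [0.686, 3.065, -0.002]
wrist_force: [-2.1, -2.5, 5.8]
width: 0.12
grip_force: 41.3
```

```bash
python3 - <<'E'
from h import *
st()
E
```

```text
t 15.75 pos [ 0.6257 -0.0054  0.1415] yaw 64.8 w 0.12 gf 41.3 F [-2.1 -2.5  5.8] q [-0.05  0.25  1.82 -0.    1.07 -1.18]
```

{"method": "carry_out", "body": {"series": "0 0 0 7.5; 0 0 0 7.5; 0 0 0 7.5; 0 0 0 7.5; 0 0 0 7.5; 0 0 0 0; 0 0 0 0; 0 0 0 0"}}

```text
time: 16.75
tool_pos: [0.6255, -0.0066, 0.1415]
tcp_rot: [0.336, -3.124, 0.005]
wrist_force: [-3.2, -6.8, 6.1]
width: 0.118
grip_force: 41.4
```

```bash
python3 - <<'E'
from h import *
st()
E
```

```text
t 16.75 pos [ 0.6255 -0.0066  0.1415] yaw 102.3 w 0.118 gf 41.4 F [-3.2 -6.8  6.1] q [-0.05  0.25  1.82 -0.    1.07 -1.83]
```

{"method": "carry_out", "body": {"series": "0 0 0 0; 0 0 0 0; 0 0 0 0; 0 0 0.05 0; 0 0 0.05 0; 0 0.0435 0 -10; 0 0.0435 0 -10; 0 0.0435 0 -10; -0.0035 0.0435 0 -10; -0.0035 0.0435 0 -10; 0 0 0 -10; 0 0 0 -10; 0 0 0 -10; 0 0 0 -10; 0 0 0 -10; 0 0 0 0; 0 0 0 0", "jaw": 0.05}}

```text
time: 18.88
tool_pos: [0.6184, 0.213, 0.2401]
tcp_rot: [-2.174, -2.268, 0.0]
wrist_force: [-0.0, -0.7, 0.3]
width: 0.525
grip_force: 0.0
```

```bash
cat >> h.py <<'E'
def knob(W):
    X,Y,z=W[...,0],W[...,1],W[...,2]
    m=(z>.136)&(z<.155)&(abs(X-.625)<.035)&(abs(Y+.005)<.035)
    if m.sum()<10: return print("knob hidden")
    print("knob",m.sum(),rect(W[m]))
def blocks(W):
    X,Y,z=W[...,0],W[...,1],W[...,2]
    for s in(1,-1):
        m=(z>.055)&(z<.070)&(abs(X-.62)<.05)&(Y*s>.035)&(Y*s<.28)
        if m.sum()>4: print("block",s,m.sum(),rect(W[m]))
E
python3 - <<'E'
from h import *
st()
for c in("top","side"):
  im,d=eyes.read_camera(c); W=cloud(c,d); print(c); knob(W); blocks(W); cv2.imwrite(f"pics/{c}4.png",im)
  if c=="side": cv2.imwrite("pics/k4.png",cv2.resize(im[170:300,240:370],(600,600),interpolation=2))
E
```

```text
t 18.88 pos [0.6184 0.213  0.2401] yaw 2.4 w 0.525 gf 0.0 F [-0.  -0.7  0.3] q [0.29 0.23 1.66 0.   1.26 0.25]
top
knob 49 (array([624.8,  -6.2]), array([37. , 10.9]), 13.1)
block 1 41 (array([617.6, 209.9]), array([15.9, 23.3]), 2.0)
side
knob 27 (array([614.3,  -7.1]), array([12.1, 14.8]), 7.8)
block 1 58 (array([618.9, 211.5]), array([26.2, 16.5]), 89.3)
```

View pics/k4.png

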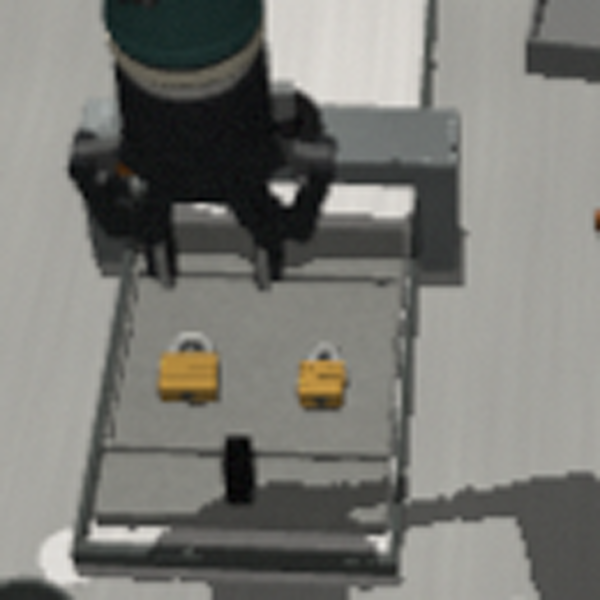

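{"method": "carry_out", "body": {"series": "0 -0.002 -0.06 0; 0 0 -0.06 0; 0 0 -0.05 0; 0 0 -0.024 0; 0 0 0 0; 0 0 0 0; 0 0 0 0"}}

```text
time: 19.85
tool_pos: [0.6203, 0.2114, 0.0487]
tcp_rot: [2.176, 2.264, 0.006]
wrist_force: [-0.6, -0.2, 0.4]
width: 0.524
grip_force: 0.0
```

{"method": "carry_out", "body": {"series": "0 0 0 0; 0 0 0 0; 0 0 0 0; 0 0 0 0; 0 0 0 0", "jaw": -1, "grip_force": 40}}

```text
time: 20.48
tool_pos: [0.6197, 0.2112, 0.0478]
tcp_rot: [2.176, 2.264, 0.003]
wrist_force: [-0.3, 0.0, 5.9]
width: 0.183
grip_force: 40.6
```

{"method": "carry_out", "body": {"series": "0.0004 -0.01 0 0; 0.0004 -0.01 0 0; 0.0004 -0.01 0 0; 0.0004 -0.01 0 0; 0 0 0 0"}}

```text
time: 21.1
tool_pos: [0.6211, 0.1719, 0.0478]
tcp_rot: [2.178, 2.264, 0.005]
wrist_force: [-0.8, 3.0, 5.9]
width: 0.185
grip_force: 40.5
```

{"method": "carry_out", "body": {"series": "0.0004 -0.01 0 0; 0.0004 -0.01 0 0; 0.0004 -0.01 0 0; 0.0004 -0.01 0 0; 0.0004 -0.01 0 0; 0.0004 -0.01 0 0; 0.0004 -0.01 0 0; 0.0004 -0.01 0 0; 0.0002 -0.006 0 0; 0 0 0 0; 0 0 0 0"}}

```text
time: 22.48
tool_pos: [0.6245, 0.0863, 0.0478]
tcp_rot: [2.178, 2.264, 0.005]
wrist_force: [-0.1, 5.0, 6.1]
width: 0.184
grip_force: 40.6
```

{"method": "carry_out", "body": {"series": "0 0 0 0; 0 0 0 0; 0 0 0 0; 0 0 0.05 0; 0 0 0.06 0; 0 0 0.06 0; 0.001 -0.04 0 0; 0.001 -0.05 0 0; 0.002 -0.05 0 0; 0.002 -0.05 0 0; 0 0 0 0; 0 0 0 0; 0 0 0 0", "jaw": 0.05}}

```text
time: 24.1
tool_pos: [0.6293, -0.104, 0.216]
tcp_rot: [-2.175, -2.266, 0.0]
wrist_force: [-0.1, -0.0, -0.7]
width: 0.522
grip_force: 0.0
```

```bash
python3 - <<'E'
from h import *
st()
for c in("top","side"):
  im,d=eyes.read_camera(c); W=cloud(c,d); print(c); knob(W); blocks(W); cv2.imwrite(f"pics/{c}5.png",im)
E
```

```text
t 24.1 pos [ 0.6293 -0.104   0.216 ] yaw 2.3 w 0.522 gf 0.0 F [-0.1 -0.  -0.7] q [-0.2   0.21  1.72  0.    1.21 -0.24]
top
knob 47 (array([624.6,  -6.2]), array([36.5, 10.7]), 12.9)
block 1 41 (array([621.8,  86. ]), array([16.1, 22.9]), 2.2)
block -1 18 (array([628.8, -96.8]), array([15.7,  9.5]), 2.7)
side
knob 70 (array([625.6,  -4.6]), array([36.2, 16.5]), 12.0)
block 1 46 (array([623.2,  88. ]), array([15. , 23.4]), 4.4)
block -1 25 (array([ 629.4, -105.2]), array([16.1, 20.5]), 7.2)
```

{"method": "carry_out", "body": {"series": "0 0 -0.06 0; 0 0 -0.06 0; 0 0 -0.038 0; 0 0 -0.012 0; 0 0 0 0; 0 0 0 0; 0 0 0 0"}}

```text
time: 25.08
tool_pos: [0.6313, -0.1054, 0.0487]
tcp_rot: [2.175, 2.262, 0.003]
wrist_force: [-0.8, -0.7, -0.2]
width: 0.528
grip_force: 0.0
```

{"method": "carry_out", "body": {"series": "0 0 0 0; 0 0 0 0; 0 0 0 0; 0 0 0 0; 0 0 0 0", "jaw": -1}}

```text
time: 25.7
tool_pos: [0.6307, -0.1053, 0.0475]
tcp_rot: [2.176, 2.263, 0.002]
wrist_force: [0.7, 0.9, 6.1]
width: 0.178
grip_force: 40.6
```

{"method": "carry_out", "body": {"series": "0.0004 -0.01 0 0; 0.0004 -0.01 0 0; 0.0004 -0.01 0 0; 0.0004 -0.01 0 0; 0.0004 -0.01 0 0; 0.0004 -0.01 0 0; 0.0004 -0.01 0 0; 0.0004 -0.01 0 0; 0.0004 -0.01 0 0; 0.0004 -0.01 0 0; 0.0004 -0.01 0 0; 0.0004 -0.01 0 0; 0 0 0 0; 0 0 0 0"}}

```text
time: 27.45
tool_pos: [0.6349, -0.2236, 0.0475]
tcp_rot: [-2.176, -2.264, -0.003]
wrist_force: [0.0, 5.7, 8.3]
width: 0.185
grip_force: 40.8
```

{"method": "carry_out", "body": {"series": "0.0002 -0.006 0 0; 0.0002 -0.006 0 0; 0.0001 -0.003 0 0; 0 -0.002 0 0; 0 0 0 0"}}

```text
time: 28.08
tool_pos: [0.6354, -0.2393, 0.0475]
tcp_rot: [-2.175, -2.263, -0.005]
wrist_force: [0.3, 10.5, 8.9]
width: 0.182
grip_force: 41.0
```

{"method": "carry_out", "body": {"series": "0 -0.002 0 0; 0 0 0 0; 0 0 0 0"}}

```text
time: 28.45
tool_pos: [0.6355, -0.2412, 0.0476]
tcp_rot: [-2.175, -2.263, -0.005]
wrist_force: [-0.5, 9.9, 9.4]
width: 0.185
grip_force: 41.0
```

{"method": "carry_out", "body": {"series": "0 -0.001 0 0; 0 0 0 0; 0 -0.001 0 0; 0 0 0 0"}}

```text
time: 28.95
tool_pos: [0.6355, -0.243, 0.0475]
tcp_rot: [-2.175, -2.263, -0.005]
wrist_force: [0.4, 10.5, 8.8]
width: 0.183
grip_force: 41.0
```

{"method": "carry_out", "body": {"series": "0 -0.001 0 0; 0 0 0 0; 0 -0.001 0 0; 0 0 0 0"}}

```text
time: 29.45
tool_pos: [0.6355, -0.2441, 0.0475]
tcp_rot: [-2.175, -2.262, -0.006]
wrist_force: [-0.4, 13.2, 10.7]
width: 0.181
grip_force: 41.2
```

{"method": "carry_out", "body": {"series": "0 -0.001 0 0; 0 0 0 0; 0 -0.001 0 0; 0 0 0 0"}}

```text
time: 29.95
tool_pos: [0.6355, -0.2444, 0.0476]
tcp_rot: [-2.174, -2.26, -0.009]
wrist_force: [0.3, 18.8, 11.9]
width: 0.184
grip_force: 41.4
```

{"method": "carry_out", "body": {"series": "0 0.002 0 0; 0 0 0 0; 0 0 0 0; 0 0 0 0; 0 0 0.06 0; 0 0 0.06 0; 0 0 0.06 0; 0 -0.05 0 0; 0 -0.05 0 0; 0 0 0 0; 0 0 0 0", "jaw": 0.1}}

```text
time: 31.32
tool_pos: [0.6343, -0.3482, 0.2256]
tcp_rot: [-2.178, -2.262, -0.0]
wrist_force: [0.3, 1.0, -0.2]
width: 0.548
grip_force: 0.0
```

```bash
cat >> h.py <<'E'
def look(tag):
  st()
  for c in("top","side"):
    im,d=eyes.read_camera(c); W=cloud(c,d); print(c); knob(W); blocks(W); cv2.imwrite(f"pics/{c}{tag}.png",im)
    for m,cc,a in metal(im,W):
      P=W[m]
      if a<200 and abs(np.median(P[:,1]))<.5 and P[:,2].max()<.2: print("brass",np.round(cc),a,np.round(np.median(P,0),4),rect(P))
E
python3 - <<'E'
from h import *
look(6)
im=cv2.imread("pics/top6.png"); cv2.imwrite("pics/c6.png",cv2.resize(im[110:270,240:460],(800,580),interpolation=2))
E
```

```text
t 31.32 pos [ 0.6343 -0.3482  0.2256] yaw 2.2 w 0.548 gf 0.0 F [ 0.3  1.  -0.2] q [-0.54  0.37  1.51  0.    1.27 -0.58]
top
knob 48 (array([624.7,  -6.1]), array([36.9, 10.7]), 12.8)
block -1 85 (array([ 629.5, -148.5]), array([ 15.7, 214.3]), 1.9)
brass [370. 153.] 87 [ 0.6608 -0.1499  0.0392] (array([ 661.4, -149.8]), array([23.1, 39.2]), 89.2)
brass [365. 176.] 68 [ 0.5877 -0.1302  0.0394] (array([ 588.9, -129.2]), array([22.6, 28.3]), 89.1)
side
knob 69 (array([625.8,  -5.5]), array([37.1, 16.5]), 14.3)
block -1 33 (array([ 632.9, -240.7]), array([16.6, 27.4]), 5.6)
brass [294. 180.] 72 [ 0.6609 -0.1462  0.0402] (array([ 660.8, -147.9]), array([33.2, 32.5]), 8.2)
brass [638. 269.] 15 [-0.7509 -0.3399 -0.5896] (array([-751.7, -335.6]), array([50.1, 11.8]), 75.2)
```

View pics/c6.png

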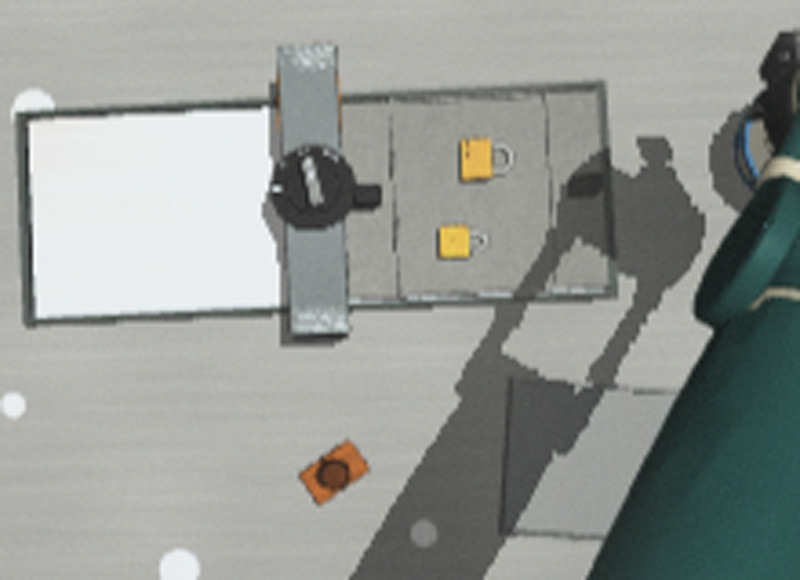

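{"method": "carry_out", "body": {"series": "0.009 0.05 0 0; 0.009 0.05 0 0; 0.009 0.05 0 0; 0 0.05 0 0; 0 0 -0.06 0; 0 0 -0.06 0; 0 0 -0.04 0; 0 0 -0.019 0; 0 0 0 0; 0 0 0 0; 0 0 0 0"}}

```text
time: 32.8
tool_pos: [0.6637, -0.1486, 0.05]
tcp_rot: [2.175, 2.262, 0.003]
wrist_force: [-1.2, 0.1, 0.4]
width: 0.549
grip_force: 0.0
```

{"method": "carry_out", "body": {"series": "0 0 0 0; 0 0 0 0; 0 0 0 0; 0 0 0 0; 0 0 0 0", "jaw": -1}}

```text
time: 33.42
tool_pos: [0.6632, -0.1486, 0.0497]
tcp_rot: [2.175, 2.263, 0.003]
wrist_force: [-1.3, 0.2, 7.5]
width: 0.401
grip_force: 39.6
```

{"method": "carry_out", "body": {"series": "0 0 0.02 0; 0 0 0.06 0; 0 0 0.06 0; 0 0 0 0; -0.045 -0.015 0 -1; -0.045 -0.03 0 -1; -0.045 -0.03 0 -1; -0.045 -0.03 0 -1; -0.045 -0.03 0 -1; -0.045 -0.03 0 -1; 0 0 0 0; 0 0 0 0; 0 0 0 0"}}

```text
time: 35.05
tool_pos: [0.3925, -0.3125, 0.1872]
tcp_rot: [-2.291, -2.149, -0.001]
wrist_force: [0.2, -0.0, -1.1]
width: 0.399
grip_force: 40.5
```

{"method": "carry_out", "body": {"series": "0 0 -0.06 0; 0 0 -0.06 0; 0 0 -0.028 0; 0 0 -0.009 0; 0 0 0 0; 0 0 0 0; 0 0 0 0"}}

```text
time: 35.92
tool_pos: [0.3927, -0.3134, 0.031]
tcp_rot: [2.291, 2.147, 0.0]
wrist_force: [-0.1, 0.5, -1.9]
width: 0.402
grip_force: 40.5
```

{"method": "carry_out", "body": {"series": "0 0 0 0; 0 0 0 0; 0 0 0 0; 0 0 0 0", "jaw": 0.1}}

```text
time: 36.42
tool_pos: [0.3918, -0.3132, 0.0303]
tcp_rot: [2.293, 2.148, -0.0]
wrist_force: [0.4, 0.2, 0.2]
width: 0.553
grip_force: 0.0
```

{"method": "carry_out", "body": {"series": "0 0 0.06 0; 0 0 0.06 0; 0 0 0.06 0; 0.0325 0.03 0 1; 0.0325 0.03 0 1; 0.0325 0.03 0 1; 0.0325 0.03 0 1; 0.0325 0.03 0 1; 0.0325 0.03 0 1; 0 0 0 0; 0 0 0 0; 0 0 0 0", "jaw": 0}}

```text
time: 37.92
tool_pos: [0.5859, -0.1339, 0.2101]
tcp_rot: [-2.178, -2.263, 0.001]
wrist_force: [-0.0, -0.7, 0.5]
width: 0.502
grip_force: 0.0
```

```bash
python3 - <<'E'
from h import *
look(7)
E
```

```text
t 37.92 pos [ 0.5859 -0.1339  0.2101] yaw 2.2 w 0.502 gf 0.0 F [-0.  -0.7  0.5] q [-0.27  0.15  1.81 -0.    1.19 -0.3 ]
top
knob 49 (array([624.8,  -6. ]), array([36.9, 10.7]), 12.5)
block -1 39 (array([626.1, -52.7]), array([22.2, 15.7]), 89.6)
brass [364. 177.] 36 [ 0.5828 -0.1274  0.0399] (array([ 585.2, -129.2]), array([16.3, 22.2]), 86.9)
brass [423. 237.] 94 [ 0.3905 -0.314   0.0199] (array([ 391.3, -314. ]), array([26.4, 35.1]), 83.8)
side
knob 68 (array([625.9,  -5.1]), array([35.7, 13.8]), 7.9)
block -1 36 (array([ 633.6, -241.1]), array([15. , 30.2]), 0.1)
brass [638. 262.] 13 [-0.7636 -0.3707 -0.5884] (array([-767.2, -376. ]), array([30., 14.]), 59.1)
```

{"method": "carry_out", "body": {"series": "0.001 0.003 -0.06 0; 0 0 -0.06 0; 0 0 -0.03 0; 0 0 -0.015 0; 0 0 0 0; 0 0 0 0; 0 0 0 0"}}

```text
time: 38.9
tool_pos: [0.5894, -0.1306, 0.0473]
tcp_rot: [2.175, 2.262, 0.003]
wrist_force: [-0.5, 0.1, -0.2]
width: 0.498
grip_force: 0.0
```

{"method": "carry_out", "body": {"series": "0 0 0 0; 0 0 0 0; 0 0 0 0; 0 0 0 0; 0 0 0 0", "jaw": -1}}

```text
time: 39.52
tool_pos: [0.589, -0.1304, 0.0469]
tcp_rot: [2.175, 2.263, 0.002]
wrist_force: [0.3, -0.3, 5.6]
width: 0.31
grip_force: 40.1
```

{"method": "carry_out", "body": {"series": "0 0 0.02 0; 0 0 0.06 0; 0 0 0.06 0; 0 0 0 0; -0.039 -0.02 0 -1; -0.039 -0.02 0 -1; -0.039 -0.02 0 -1; -0.039 -0.02 0 -1; -0.039 -0.02 0 -1; 0 0 0 0; 0 0 0 0; 0 0 0 0"}}

```text
time: 41.02
tool_pos: [0.3935, -0.2297, 0.1852]
tcp_rot: [-2.273, -2.169, -0.0]
wrist_force: [0.9, 0.1, -2.0]
width: 0.31
grip_force: 39.9
```

{"method": "carry_out", "body": {"series": "0 0 -0.06 0; 0 0 -0.06 0; 0 0 -0.028 0; 0 0 -0.01 0; 0 0 0 0; 0 0 0 0; 0 0 0 0"}}

```text
time: 41.9
tool_pos: [0.3937, -0.2304, 0.028]
tcp_rot: [2.272, 2.167, 0.001]
wrist_force: [-0.2, 0.1, -1.6]
width: 0.314
grip_force: 40.3
```

{"method": "carry_out", "body": {"series": "0 0 0 0; 0 0 0 0; 0 0 0 0; 0 0 0 0", "jaw": 0}}

```text
time: 42.4
tool_pos: [0.3928, -0.2301, 0.0273]
tcp_rot: [2.274, 2.168, 0.0]
wrist_force: [0.1, 0.2, -0.6]
width: 0.498
grip_force: 0.0
```

{"method": "carry_out", "body": {"series": "0 0 0.06 0; 0 0 0.06 0; 0 0 0.06 0; 0.04 0 0 1; 0.04 0 0 1; 0.04 0 0 1; 0.04 0 0 1; 0.04 0 0 1; 0.04 -0.01 0 0; 0 0 0 0; 0 0 0 0; 0 0 0 0", "jaw": 0.05}}

```text
time: 43.9
tool_pos: [0.6316, -0.24, 0.2072]
tcp_rot: [-2.177, -2.264, 0.001]
wrist_force: [-0.5, -0.2, -0.3]
width: 0.519
grip_force: 0.0
```

```bash
python3 - <<'E'
from h import *
look(8)
E
```

```text
t 43.9 pos [ 0.6316 -0.24    0.2072] yaw 2.2 w 0.519 gf 0.0 F [-0.5 -0.2 -0.3] q [-0.4   0.29  1.64 -0.    1.21 -0.44]
top
knob 49 (array([624.1,  -6.1]), array([37.4, 10.6]), 12.4)
block -1 47 (array([ 629.1, -138.6]), array([ 15.8, 194.8]), 2.0)
side
knob 70 (array([625.6,  -4.7]), array([36.1, 15. ]), 11.9)
block -1 32 (array([ 633.5, -243.3]), array([30.4, 15.7]), 85.4)
brass [376. 172.] 47 [ 0.3935 -0.225   0.0204] (array([ 392.1, -225.8]), array([30.6, 27. ]), 74.8)
```

{"method": "carry_out", "body": {"series": "0.002 -0.003 -0.06 0; 0 0 -0.06 0; 0 0 -0.03 0; 0 0 -0.011 0; 0 0 0 0; 0 0 0 0; 0 0 0 0"}}

```text
time: 44.88
tool_pos: [0.6363, -0.2437, 0.0486]
tcp_rot: [2.175, 2.262, 0.002]
wrist_force: [-0.6, -0.6, -0.5]
width: 0.525
grip_force: 0.0
```

{"method": "carry_out", "body": {"series": "0 0 0 0; 0 0 0 0; 0 0 0 0; 0 0 0 0; 0 0 0 0", "jaw": -1}}

```text
time: 45.5
tool_pos: [0.6356, -0.2433, 0.0472]
tcp_rot: [2.177, 2.264, 0.001]
wrist_force: [0.8, 1.6, 5.5]
width: 0.179
grip_force: 40.7
```

{"method": "carry_out", "body": {"series": "-0.0004 0.01 0 0; -0.0004 0.01 0 0; -0.0004 0.01 0 0; -0.0004 0.01 0 0; -0.0004 0.01 0 0; -0.0004 0.01 0 0; -0.0004 0.01 0 0; -0.0004 0.01 0 0; -0.0004 0.01 0 0; -0.0004 0.01 0 0; -0.0004 0.01 0 0; -0.0004 0.01 0 0; -0.0004 0.01 0 0; -0.0004 0.01 0 0; 0 0 0 0; 0 0 0 0"}}

```text
time: 47.5
tool_pos: [0.6299, -0.1035, 0.0472]
tcp_rot: [2.175, 2.264, 0.0]
wrist_force: [-0.4, -1.9, 5.5]
width: 0.176
grip_force: 40.6
```

Release, hop over the arch to the left block.

{"method": "carry_out", "body": {"series": "0 0 0 0; 0 0 0 0; 0 0 0 0; 0 0 0.05 0; 0 0 0.06 0; 0 0 0.06 0; -0.001 0.04 0 0; -0.002 0.05 0 0; -0.002 0.05 0 0; -0.002 0.05 0 0; 0 0 0 0; 0 0 0 0; 0 0 0 0", "jaw": 0.05}}

```text
time: 49.12
tool_pos: [0.6222, 0.0857, 0.2161]
tcp_rot: [2.179, 2.263, -0.001]
wrist_force: [-0.6, 0.1, 0.4]
width: 0.525
grip_force: 0.0
```

```bash
python3 - <<'E'
from h import *
look(9)
E
```

```text
t 49.12 pos [0.6222 0.0857 0.2161] yaw 2.2 w 0.525 gf 0.0 F [-0.6  0.1  0.4] q [ 0.1   0.2   1.74 -0.    1.2   0.06]
top
knob 49 (array([624.7,  -6.1]), array([36.5, 10.7]), 12.6)
block 1 11 (array([619.7,  83.2]), array([ 3.9, 15.7]), 88.9)
block -1 40 (array([ 626.4, -102.8]), array([22.3, 13.6]), 88.5)
brass [423. 237.] 94 [ 0.3905 -0.3144  0.0198] (array([ 391.7, -313.9]), array([26.5, 34.9]), 87.8)
brass [396. 236.] 64 [ 0.3932 -0.2291  0.0192] (array([ 393.2, -229.2]), array([23.2, 22.7]), 88.8)
side
knob 51 (array([629.9,  -2.9]), array([15.9, 26.5]), 89.9)
block 1 48 (array([620.5,  88.6]), array([14.8, 28.7]), 6.5)
brass [635. 252.] 104 [-0.7732 -0.4312 -0.5881] (array([-770.1, -413.8]), array([180.1,  38.6]), 76.4)
```

{"method": "carry_out", "body": {"series": "-0.001 0.001 -0.06 0; 0 0 -0.06 0; 0 0 -0.038 0; 0 0 -0.012 0; 0 0 0 0; 0 0 0 0; 0 0 0 0"}}

```text
time: 50.1
tool_pos: [0.623, 0.088, 0.0487]
tcp_rot: [2.175, 2.263, 0.005]
wrist_force: [0.3, 0.1, 0.9]
width: 0.528
grip_force: 0.0
```

{"method": "carry_out", "body": {"series": "0 0 0 0; 0 0 0 0; 0 0 0 0; 0 0 0 0; 0 0 0 0", "jaw": -1}}

```text
time: 50.72
tool_pos: [0.622, 0.088, 0.0474]
tcp_rot: [2.176, 2.264, 0.002]
wrist_force: [-0.3, -0.2, 5.7]
width: 0.182
grip_force: 40.6
```

{"method": "carry_out", "body": {"series": "-0.0004 0.01 0 0; -0.0004 0.01 0 0; -0.0004 0.01 0 0; -0.0004 0.01 0 0; -0.0004 0.01 0 0; -0.0004 0.01 0 0; -0.0004 0.01 0 0; -0.0004 0.01 0 0; -0.0004 0.01 0 0; -0.0004 0.01 0 0; -0.0004 0.01 0 0; -0.0004 0.01 0 0; -0.0004 0.01 0 0; -0.0004 0.006 0 0; 0 0 0 0; 0 0 0 0"}}

```text
time: 52.72
tool_pos: [0.6173, 0.223, 0.0474]
tcp_rot: [2.174, 2.264, 0.002]
wrist_force: [3.4, -3.2, 5.6]
width: 0.184
grip_force: 41.3
```

{"method": "carry_out", "body": {"series": "0 0.002 0 0; 0 0.002 0 0; 0 0.001 0 0; 0 0 0 0; 0 0 0 0"}}

```text
time: 53.35
tool_pos: [0.6171, 0.2271, 0.0474]
tcp_rot: [2.174, 2.263, 0.0]
wrist_force: [2.2, -7.5, 6.0]
width: 0.181
grip_force: 41.4
```

{"method": "carry_out", "body": {"series": "0 0.001 0 0; 0 0.001 0 0; 0 0 0 0; 0 0 0 0"}}

```text
time: 53.85
tool_pos: [0.617, 0.229, 0.0474]
tcp_rot: [2.174, 2.263, -0.0]
wrist_force: [2.7, -7.5, 6.3]
width: 0.182
grip_force: 41.5
```

{"method": "carry_out", "body": {"series": "0 0.001 0 0; 0 0.001 0 0; 0 0 0 0; 0 0 0 0"}}

```text
time: 54.35
tool_pos: [0.617, 0.231, 0.0474]
tcp_rot: [2.174, 2.263, -0.0]
wrist_force: [1.2, -6.9, 6.0]
width: 0.183
grip_force: 41.5
```

{"method": "carry_out", "body": {"series": "0 0.001 0 0; 0 0.001 0 0; 0 0 0 0; 0 0 0 0"}}

```text
time: 54.85
tool_pos: [0.6169, 0.2316, 0.0474]
tcp_rot: [2.174, 2.262, -0.003]
wrist_force: [0.6, -11.7, 7.6]
width: 0.182
grip_force: 41.7
```

{"method": "carry_out", "body": {"series": "0 0.001 0 0; 0 0 0 0; 0 -0.0015 0 0; 0 0 0 0"}}

```text
time: 55.35
tool_pos: [0.6169, 0.2317, 0.0474]
tcp_rot: [2.175, 2.262, -0.002]
wrist_force: [2.0, -10.1, 6.4]
width: 0.182
grip_force: 41.6
```

{"method": "carry_out", "body": {"series": "0 0 0 0; 0 0 0 0; 0 0 0 0; 0 0 0.06 0; 0 0 0.06 0; 0 0 0.06 0; 0.001 -0.047 0 -10; 0.001 -0.047 0 -10; 0.002 -0.047 0 -10; 0.002 -0.047 0 -10; 0.002 -0.047 0 -10; 0 0 0 -10; 0 0 0 -10; 0 0 0 -10; 0 0 0 0; 0 0 0 0; 0 0 0 0", "jaw": -0.1}}

```text
time: 57.48
tool_pos: [0.6235, -0.0004, 0.2262]
tcp_rot: [-3.123, -0.338, 0.0]
wrist_force: [0.5, 0.1, -0.2]
width: 0.451
grip_force: 0.0
```

```bash
python3 - <<'E'
from h import *
look(10)
E
```

```text
t 57.48 pos [ 6.235e-01 -4.000e-04  2.262e-01] yaw -77.6 w 0.451 gf 0.0 F [ 0.5  0.1 -0.2] q [-0.04  0.18  1.74  0.    1.22  1.31]
top
knob 10 (array([610.2,  -9.1]), array([6. , 8.9]), 0.2)
block 1 67 (array([617.9, 138.4]), array([ 16.9, 203.1]), 1.9)
brass [423. 237.] 92 [ 0.3904 -0.3145  0.0195] (array([ 390.4, -313.7]), array([27.2, 32.8]), 87.4)
side
knob 71 (array([625.9,  -5.7]), array([36.6, 17.5]), 12.2)
block 1 90 (array([619.4, 140.1]), array([ 15.9, 208.1]), 2.4)
brass [377. 155.] 61 [ 0.3917 -0.3105  0.0196] (array([ 391.5, -311.9]), array([35.6, 34.6]), 88.9)
brass [376. 172.] 47 [ 0.3935 -0.2253  0.0199] (array([ 392.1, -228.9]), array([23.6, 31.1]), 0.4)
```

{"method": "carry_out", "body": {"series": "0.001 -0.005 -0.04 0; 0 0 -0.03 0; 0 0 -0.017 0; 0 0 0 0; 0 0 0 0; 0 0 0 0"}}

```text
time: 58.32
tool_pos: [0.6259, -0.0056, 0.1411]
tcp_rot: [3.123, 0.336, 0.005]
wrist_force: [-0.5, -0.6, 0.2]
width: 0.445
grip_force: 0.0
```

{"method": "carry_out", "body": {"series": "0 0 0 0; 0 0 0 0; 0 0 0 0; 0 0 0 0; 0 0 0 0", "jaw": -1, "grip_force": 40}}

```text
time: 58.95
tool_pos: [0.6254, -0.0067, 0.1404]
tcp_rot: [3.122, 0.335, 0.003]
wrist_force: [-0.1, -4.9, 5.0]
width: 0.12
grip_force: 43.8
```

{"method": "carry_out", "body": {"series": "0 0 0 7.9; 0 0 0 7.9; 0 0 0 7.9; 0 0 0 7.9; 0 0 0 7.9; 0 0 0 7.9; 0 0 0 7.9; 0 0 0 7.9; 0 0 0 7.9; 0 0 0 7.9; 0 0 0 0; 0 0 0 0; 0 0 0 0"}}

```text
time: 60.58
tool_pos: [0.6273, -0.0083, 0.1405]
tcp_rot: [2.192, 2.241, 0.002]
wrist_force: [5.6, -10.3, 0.9]
width: 0.121
grip_force: 43.1
```

{"method": "carry_out", "body": {"series": "0 0 0 0; 0 0 0 0; 0 0 0 0; 0 0 0.05 0; 0 0 0.05 0; 0 0 0.03 0; 0 0.05 0 0; 0 0.06 0 0; 0 0.06 0 0; 0 0.06 0 0; 0 0.06 0 0; 0 0.06 0 0; 0 0 0 0; 0 0 0 0; 0 0 0 0", "jaw": 0}}

```text
time: 62.45
tool_pos: [0.6246, 0.3431, 0.2692]
tcp_rot: [2.198, 2.244, -0.001]
wrist_force: [-0.2, -0.8, -0.1]
width: 0.499
grip_force: 0.0
```

```bash
python3 - <<'E'
from h import *
look(11)
im=cv2.imread("pics/top11.png"); cv2.imwrite("pics/c11.png",cv2.resize(im[110:280,230:460],(800,591),interpolation=2))
E
```

```text
t 62.45 pos [0.6246 0.3431 0.2692] yaw 1.2 w 0.499 gf 0.0 F [-0.2 -0.8 -0.1] q [ 0.47  0.32  1.49 -0.    1.33  0.45]
top
knob 51 (array([624.4,  -5.1]), array([10.3, 35.8]), 3.3)
block 1 67 (array([616.4, 138.2]), array([ 16.2, 203. ]), 2.9)
brass [396. 236.] 64 [ 0.3931 -0.2291  0.0206] (array([ 393.2, -229.3]), array([23. , 22.7]), 88.4)
brass [423. 237.] 92 [ 0.3905 -0.3142  0.0192] (array([ 390.6, -313.7]), array([26.3, 32. ]), 88.9)
side
knob 49 (array([625.7,  -3.6]), array([38.2, 11.2]), 88.9)
block 1 92 (array([619.3, 140. ]), array([ 16.1, 209.1]), 2.3)
brass [377. 155.] 62 [ 0.3916 -0.3083  0.02  ] (array([ 390.8, -312.2]), array([33.9, 33.8]), 83.5)
brass [376. 172.] 51 [ 0.3906 -0.222   0.0194] (array([ 392.1, -226.5]), array([23.5, 28.3]), 1.0)
```

View pics/c11.png

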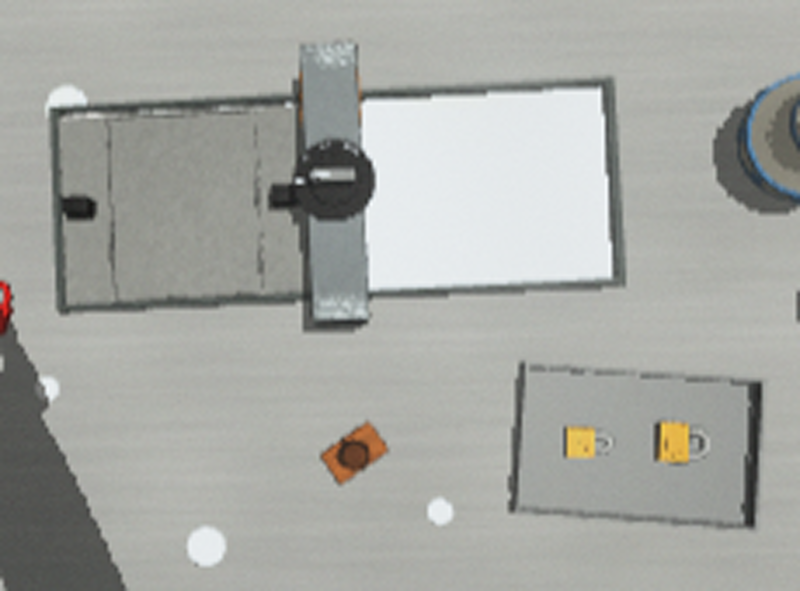

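View pics/side11.png

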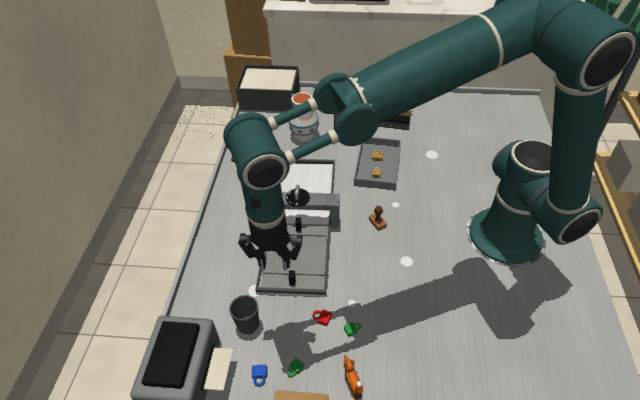

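Both padlocks lie in the clearance tray at crop (580,442) and (675,442). The shuttle is empty at the left stop, the pointer is at the bar mark, and the bystanders haven't moved.

```bash
python3 -c "
from workcell import bot
print(bot.finish_job())"
```

```text
the job is handed in; nothing more can be done
None
```

I've handed the job in at about 62 s. The two brass padlocks there (no flashlight was visible) were scanned at two dots and now lie in the clearance tray, the empty shuttle is at its left stop and the selector is at the bar mark; the judge's result was not shown.

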